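# Trace the ski tip template

## Robot

A 6-joint arm with a two-finger parallel gripper is mounted at the origin on the work surface. World frame = base frame: x ahead of the robot, y to its left, z up, the work surface at z = 0. Lengths are in m, angles in rad, forces in N, time in s.
With the tool pointing down it reaches from about 0.3 to 0.775 m from the base axis. Payload 14.6 kg.
Tool frame: the origin (TCP) lies at the very end of the fingers, on their centre line; the grasp point (between the pads) lies 19 mm behind it; z points along the fingers, x is the direction in which the jaws open and shut, and the axes are right-handed (so a half turn about z gives the same grasp; the last joint's range is limited). The gripper opens to 94 mm and grips with 3 to 60 N. Pads are 16 mm wide; open, the fingers measure 119 mm over their backs; the gripper's body (75 mm by 177 mm) begins 78 mm behind the grasp point.
Start: joints at [-1.379, 0.3, 1.521, -0, 1.321, -0.067], TCP at [0.141, -0.532, 0.176] pointing down, gripper open.
Joint ranges: [-3.03, 3.03], [-0.79, 2.21], [0.23, 2.52], [-1.04, 4.18], [0, 3.07], [-2.55, 2.55]. Speed limits (rad/s): [2.22, 2.22, 2.57, 3.14, 3.14, 3.14].

## Interface

Orientations are given as [roll, pitch, yaw] about the fixed x, y, z axes, in that order (R = Rz(yaw) Ry(pitch) Rx(roll)).
In Python, from station import ctrl gives the robot as it stands.
- The arm moves only by the shell command python3 -m inch 'ROWS' [FORCE]. ROWS is JSON, one flat list of numbers, 7 for each row, row after row: the shift along the tool's x, y, z in cm, then the turn, a rotation vector about the tool's x, y, z in rad, then the opening, from 0 (shut) to 1 (fully open). In form: [tx, ty, tz, wx, wy, wz, claw, tx, ty, tz, wx, wy, wz, claw, ...]. A call has 1 to 20 rows; each row shifts and turns the commanded pose from where the row before left it, along the tool's axes as they then stand; what a row does not reach is not made up. A row lasts 1/8 s, in which the tool goes at most 62.5 mm and 10.7 degrees, less where a joint would pass 70% of its speed; a pose out of reach is approached as far as the arm can. A call is refused whole if a number of a shift passes 6.25 or a number of a turn 0.188, either way. A call with a gripper value outside its range is refused whole. The fingers move at their own pace and stop on an object; FORCE is the grip in N (left out, the last holds). Time passes only in rows, so rows that do not move let the fingers close. It gives the time, the measured TCP pose, the force and the opening at its end, in the units of the state.
- ctrl.get_obs(): the state, without advancing time (a new reading comes with each control period).
- ctrl.camera(name): name is "side" or "top"; returns (picture, depth): 420x560x3 uint8, red, green, blue; 420x560 float32, m along the optical axis (not along the pixel's ray), 0 where there is no reading.
- ctrl.camera_params(name): a dict with "vertical_fov" (degrees; the focal length in pixels is half the picture's height over the tangent of half this angle, whatever the lens; pixels are square), "cx", "cy" (the principal point, pixels), "camera_from_world" (4x4, takes a point from world to camera coordinates). Camera axes: x right, y down, z forward; pixel columns grow to the right and rows downward; lengths in m; the calibration is good to about 2 mm. A picture is of the moment at which its call begins. camera_params takes no time and is no camera call.
- ctrl.hand_in(): hands the job in, once; it reports no verdict.
Trained networks look in the newest picture that a camera, given by its name, has taken for a name from the list of things; names that differ only in an ending like _2 or _b are one class to them, and where a whole thing is asked for, a point or a joint stands for the part that bears it (a point fixed in the world has none). Each returns a list of dicts, best first, with "score" (0 to 1); they miss things now and then, are a little off and sometimes report something else, mostly with a low value. They report only what shows in the picture. A call takes as long as a camera call. They do not tell look-alikes from the thing itself.
- ctrl.spot_in(camera, label): "bbox" ([centre column, centre row, width, height] in pixels, round what is visible of it).
- ctrl.place_of(camera, label): "centre" ([column, row] in pixels: a listed point, or the origin of a listed thing).
The state is a dict: "time_s": time; "qpos": joint angles; "joint_vel": joint speeds; "tau": joint torques, N m; "ee_pos": TCP position; "eef_rot": TCP orientation; "force": force on the tool from outside, world axes, zero at the start; "moment": the same for the moment, N m; "grip_width": finger opening in m.
Only numpy, scipy, OpenCV 4.12 (cv2) and the standard library are available. Lean on these libraries where they do the work, as an engineer would, in place of code of your own. Each camera call takes 0.05 s, during which the arm holds its last target. There are 200 camera calls.

## Task

Stand the upright tracing stylus on the bench with its foot against the round-nosed ski tip template, half-way along the straight side that has no stop block. Slide it along that side, round the nose and along the other side to the stop block, keeping its foot on the bench and pressed to the template's edge all the way. Leave it standing at the stop; do not disturb the other things.

Things in the scene. Friction and masses are not known exactly. Their poses are not given: they have to be found in the camera images.
- stylus_mid (a point): Loose upright metal tracing stylus, 105 mm tall, 0.2 kg: round foot 36 mm in diameter and 20 mm high, above it a round handle 24 mm in diameter, to grip. This point: on its axis, 55 mm above its flat underside; z up. It starts in a row with a round tin (64 mm wide, 40 high) and a cork block (45 x 60 x 30), about 120 mm apart, in any order.
- tip_template: Round-nosed plywood template on a thin grey sheet, top 18 mm above the bench. Origin on the bench under the centre of the half-round nose, radius 50 mm; x out through the nose, y to the side WITHOUT the stop block, z up. Straight sides at y = +50, -50 mm run back to x = -110 mm. On rubber feet: it gives sideways 1 mm per 2 N, up to 10 mm; the origin stays. A square-ended one is not used.
- finish (a point): Point on the bench (z = 0) at x = -32, y = -68 mm in the tip template's axes: the stylus's axis is here when its foot touches both the straight side and the stop block. The stop is a plywood block on the -y side, near face at x = -50 mm, 20 mm along the side, sticking out 33 mm, 20 mm high.
Mind the look-alikes: they are no part of the job. What is shaped like the part that bears stylus_mid but purple or yellow is not meant.

How it is judged:
On the way, in this order (a step that is already met when the one before it is completed fails the run):
1. the stylus stands on the bench, its foot touching the straight side that has no stop, at least 20 mm behind the nose centre (x of stylus_mid in the frame of tip_template between -0.1 and -0.02 m and y of stylus_mid in the frame of tip_template between 0.056 and 0.08 m and contact force between stylus and tip_template above 0.3 N and height (world z) of stylus_mid below 0.065 m), for 0.05 s.
2. its foot touches the edge at 90 degrees round the nose (0 = dead ahead on +x, 90 = the +y side), within 12 mm (x of stylus_mid in the frame of tip_template between -0.012 and 0.012 m and y of stylus_mid in the frame of tip_template between 0.056 and 0.08 m and contact force between stylus and tip_template above 0.3 N and height (world z) of stylus_mid below 0.065 m), for 0.03 s.
3. its foot touches the edge at 60 degrees round the nose (0 = dead ahead on +x, 90 = the +y side), within 12 mm (x of stylus_mid in the frame of tip_template between 0.022 and 0.046 m and y of stylus_mid in the frame of tip_template between 0.0469 and 0.0709 m and contact force between stylus and tip_template above 0.3 N and height (world z) of stylus_mid below 0.065 m), for 0.03 s.
4. its foot touches the edge at 30 degrees round the nose (0 = dead ahead on +x, 90 = the +y side), within 12 mm (x of stylus_mid in the frame of tip_template between 0.0469 and 0.0709 m and y of stylus_mid in the frame of tip_template between 0.022 and 0.046 m and contact force between stylus and tip_template above 0.3 N and height (world z) of stylus_mid below 0.065 m), for 0.03 s.
5. its foot touches the edge at 0 degrees round the nose (0 = dead ahead on +x, 90 = the +y side), within 12 mm (x of stylus_mid in the frame of tip_template between 0.056 and 0.08 m and y of stylus_mid in the frame of tip_template between -0.012 and 0.012 m and contact force between stylus and tip_template above 0.3 N and height (world z) of stylus_mid below 0.065 m), for 0.03 s.
6. its foot touches the edge at -30 degrees round the nose (0 = dead ahead on +x, 90 = the +y side), within 12 mm (x of stylus_mid in the frame of tip_template between 0.0469 and 0.0709 m and y of stylus_mid in the frame of tip_template between -0.046 and -0.022 m and contact force between stylus and tip_template above 0.3 N and height (world z) of stylus_mid below 0.065 m), for 0.03 s.
7. its foot touches the edge at -60 degrees round the nose (0 = dead ahead on +x, 90 = the +y side), within 12 mm (x of stylus_mid in the frame of tip_template between 0.022 and 0.046 m and y of stylus_mid in the frame of tip_template between -0.0709 and -0.0469 m and contact force between stylus and tip_template above 0.3 N and height (world z) of stylus_mid below 0.065 m), for 0.03 s.
8. its foot touches the edge at -90 degrees round the nose (0 = dead ahead on +x, 90 = the +y side), within 12 mm (x of stylus_mid in the frame of tip_template between -0.012 and 0.012 m and y of stylus_mid in the frame of tip_template between -0.08 and -0.056 m and contact force between stylus and tip_template above 0.3 N and height (world z) of stylus_mid below 0.065 m), for 0.03 s.
At the end, for the whole second after the job is handed in: The stylus stands upright on the bench (within 10 degrees), at rest and released, its axis within 14 mm of the finish point by the stop block of the tip template (horizontal distance between stylus_mid and finish below 0.014 m and height (world z) of stylus_mid below 0.06 m and angle between stylus_mid's own z axis and vertical below 0.17 rad and linear speed of stylus below 0.02 m/s); the robot touches nothing.
It fails at once if the round tin is pushed more than 30 mm (distance of wax_tin from where it was at the start of the episode above 0.03 m).
It fails at once if the cork block is pushed more than 30 mm (distance of cork from where it was at the start of the episode above 0.03 m).
It fails at once if the screwdriver is pushed more than 30 mm (distance of driver from where it was at the start of the episode above 0.03 m).
It fails at once if the roll of tape is pushed more than 30 mm (distance of tape from where it was at the start of the episode above 0.03 m).
It also fails if it takes over 58 s, if anything falls off the work surface, if the arm or the gripper's body presses on something with over 40 N, if the wrist force passes 120 N, or if a joint passes its speed limit or range.

## Working session

There is one attempt and no reset: what is moved stays moved. The work goes in short steps, Python scripts to look and compute and a shell command to move; the robot and the scene stay as the last step left them, time stands still between calls to the robot, and variables do not carry over. Pictures are saved under pics/ and viewed, about 8 in all and at most 12, crops included, and the job is handed in when it is done.

```bash
mkdir -p pics; ls
cat > h.py <<'E'
import numpy as np, cv2
from station import ctrl
def snap(c,fn=None):
    im,d=ctrl.camera(c)
    if fn: cv2.imwrite('pics/'+fn,cv2.cvtColor(im,cv2.COLOR_RGB2BGR))
    return im,d
def K(c,sh=420):
    p=ctrl.camera_params(c); f=sh/2/np.tan(np.radians(p['vertical_fov'])/2)
    return f,p['cx'],p['cy'],np.array(p['camera_from_world'])
def ray_z(c,u,v,z):
    f,cx,cy,T=K(c); W=np.linalg.inv(T)
    d=W[:3,:3]@np.array([(u-cx)/f,(v-cy)/f,1]); o=W[:3,3]
    return o+d*(z-o[2])/d[2]
def cloud(c,d):
    f,cx,cy,T=K(c); W=np.linalg.inv(T)
    v,u=np.mgrid[:d.shape[0],:d.shape[1]]
    P=np.stack([(u-cx)/f*d,(v-cy)/f*d,d],-1)
    return P@W[:3,:3].T+W[:3,3]
def proj(c,P):
    f,cx,cy,T=K(c); q=T[:3,:3]@np.array(P)+T[:3,3]
    return q[0]/q[2]*f+cx,q[1]/q[2]*f+cy
E
python3 - <<'E'
from h import *
for c in('top','side'):
    im,d=snap(c,c+'1.png'); np.save(c+'_d.npy',d); np.save(c+'_im.npy',im)
    for l in('stylus_mid','tip_template','finish'):
        r=ctrl.place_of(c,l)
        print(c,l,[(round(x['score'],2),np.round(x['centre']),np.round(ray_z(c,*x['centre'],{'stylus_mid':.055}.get(l,0)),3)) for x in r[:4]])
    print(ctrl.camera_params(c))
print(ctrl.get_obs())
E
```

```text
pics
top stylus_mid [(0.9, array([182., 146.]), array([0.757, 0.18 , 0.055])), (0.75, array([172., 184.]), array([0.678, 0.2  , 0.055])), (0.63, array([207., 178.]), array([0.689, 0.128, 0.055]))]
top tip_template [(0.84, array([352., 282.]), array([ 0.475, -0.158,  0.   ])), (0.19, array([208., 178.]), array([0.702, 0.137, 0.   ]))]
top finish [(0.68, array([390., 289.]), array([ 0.46 , -0.232,  0.   ]))]
{'vertical_fov': 54.74669811268237, 'cx': 275.94851296064144, 'cy': 209.64376002870344, 'camera_from_world': array([[-0.02331393, -0.99874013, -0.04443653,  0.00785207],
       [-0.9845845 ,  0.03064529, -0.17220405,  0.61926906],
       [ 0.17334887,  0.03973676, -0.98405851,  0.74666877],
       [ 0.        ,  0.        ,  0.        ,  1.        ]])}
side stylus_mid [(0.95, array([239., 129.]), array([0.685, 0.204, 0.055])), (0.57, array([268., 145.]), array([0.693, 0.125, 0.055]))]
side tip_template [(0.59, array([280., 317.]), array([ 0.48 , -0.158,  0.   ]))]
side finish [(0.97, array([303., 358.]), array([ 0.459, -0.231,  0.   ]))]
{'vertical_fov': 42.87541608947231, 'cx': 28
[... 262 characters left out ...]
    ,  0.        ,  0.        ,  1.        ]])}
{'time_s': 0.4, 'qpos': array([-1.37861176e+00,  2.99961560e-01,  1.52106706e+00,  2.51230750e-05,
        1.32075339e+00, -6.66133493e-02]), 'joint_vel': array([-0.00135672, -0.00134404,  0.0008465 , -0.00052163,  0.00013564,
        0.00046548]), 'tau': array([-5.52516449e-04, -5.31201017e+01, -3.52603233e+01,  7.08231353e-02,
        2.19021435e-02, -3.47166997e-05]), 'ee_pos': array([ 0.14074123, -0.53162732,  0.17578341]), 'eef_rot': array([-3.14155576e+00,  1.87317275e-04, -1.31200463e+00]), 'force': array([ 0.32175804, -0.42186676,  0.42130529]), 'moment': array([ 0.00195675,  0.0090022 , -0.01687726]), 'grip_width': 0.09414117511707458}
```

View pics/top1.png

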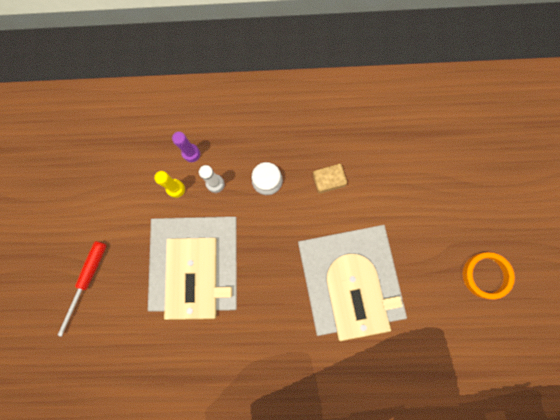

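View pics/side1.png

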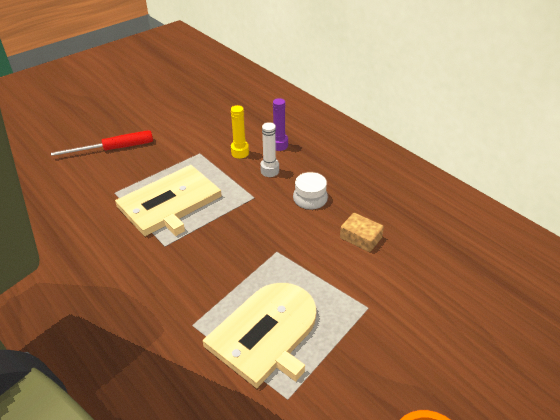

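The top picture shows the grey metal stylus at about (210,180), with yellow (172,184) and purple (186,146) look-alikes beside it. The tin is at (267,179) and the cork at (330,177). The round-nosed template has its nose centre near (352,282) and its stop on the right at (392,303). The side picture agrees. Next I'll fit the exact poses.

```bash
cat > fit.py <<'E'
from h import *
from scipy.optimize import least_squares
def tmpl(c,im,d,show=False):
    P=cloud(c,d); m=(np.hypot(P[...,0]-.43,P[...,1]+.165)<.16)&(d>0)
    h=cv2.cvtColor(im,cv2.COLOR_RGB2HSV)
    wood=m&(h[...,1]>60)&(h[...,2]>150)&(P[...,2]>.010)&(P[...,2]<.03)
    cl=cv2.morphologyEx(wood.astype(np.uint8),cv2.MORPH_CLOSE,np.ones((9,9)))
    cl=cv2.morphologyEx(cl,cv2.MORPH_OPEN,np.ones((3,3)))
    n,lab,st,_=cv2.connectedComponentsWithStats(cl); k=1+np.argmax(st[1:,4]); cl=(lab==k).astype(np.uint8)
    cs,_=cv2.findContours(cl,cv2.RETR_EXTERNAL,cv2.CHAIN_APPROX_NONE)
    ct=max(cs,key=len)[:,0]
    Q=np.array([ray_z(c,u,v,.018)[:2] for u,v in ct])
    z=np.median(P[...,2][wood])
    def sd(p):
        ct_,s=np.cos(p[2]),np.sin(p[2]); q=(Q-p[:2])@np.array([[ct_,-s],[s,ct_]])
        r=np.where(q[:,0]>0,np.hypot(q[:,0],q[:,1])-.05, np.maximum(np.abs(q[:,1])-.05,-.110-q[:,0]))
        return r
    r=least_squares(sd,[.478,-.158,.15],loss='soft_l1',f_scale=.001)
    return r.x,z,np.median(np.abs(r.fun)),st[k,4]
E
python3 - <<'E'
from fit import *
for c in('top','side'):
    im=np.load(c+'_im.npy');d=np.load(c+'_d.npy'); P=cloud(c,d)
    x,z,e,n=tmpl(c,im,d); print(c,'tmpl',x.round(4),z.round(4),e.round(4),n)
    R=np.array([[np.cos(x[2]),-np.sin(x[2])],[np.sin(x[2]),np.cos(x[2])]])
    print(' finish',(x[:2]+R@[-.032,-.068]).round(4),'start',(x[:2]+R@[-.06,.068]).round(4))
    h=cv2.cvtColor(im,cv2.COLOR_RGB2HSV)
    base=(np.hypot(P[...,0]-.692,P[...,1]-.128)<.05)&(d>0)
    for n,zz in(('handle',(.03,.095)),('top',(.098,.112)),('foot',(.005,.022))):
        m=base&(P[...,2]>zz[0])&(P[...,2]<zz[1])&(h[...,1]<70)
        q=P[m]; 
        if len(q): print(n,len(q),np.median(q,0).round(4),((q.max(0)+q.min(0))/2).round(4),np.ptp(q,0).round(3))
    f=K(c); 
    bench=P[(np.abs(P[...,0]-.55)<.03)&(np.abs(P[...,1])<.1)]; print('bench z',np.median(bench[:,2]))
    for n,cen,r in(('tin',(.69,0.01),.05),('cork',(.69,-.12),.05)):
        m=(np.hypot(P[...,0]-cen[0],P[...,1]-cen[1])<r)&(P[...,2]>.02); print(n,P[m].min(0).round(3),P[m].max(0).round(3))
E
```

```text
top tmpl [ 0.4817 -0.1549  0.1753] 0.0193 0.001 4179
 finish [ 0.462  -0.2274] start [ 0.4107 -0.0984]
handle 119 [0.6794 0.1147 0.0618] [0.6854 0.1205 0.0627] [0.019 0.021 0.064]
top 134 [0.6867 0.1209 0.1061] [0.6872 0.1215 0.1044] [0.023 0.023 0.01 ]
foot 97 [0.6795 0.1126 0.02  ] [0.6882 0.1213 0.0137] [0.036 0.034 0.016]
bench z 0.0016128562594383
tin [ 0.665 -0.016  0.02 ] [0.72  0.039 0.046]
cork [ 0.661 -0.151  0.02 ] [ 0.715 -0.086  0.036]
side tmpl [ 0.4801 -0.1595  0.1785] 0.0168 0.0008 6497
 finish [ 0.4607 -0.2321] start [ 0.409  -0.1032]
handle 347 [0.6818 0.1105 0.064 ] [0.688  0.1156 0.0624] [0.025 0.021 0.065]
top 100 [0.6867 0.1167 0.1029] [0.6886 0.1184 0.1019] [0.024 0.024 0.008]
foot 174 [0.6795 0.108  0.0164] [0.687  0.1178 0.0134] [0.037 0.036 0.017]
bench z -0.0010634086599469184
tin [ 0.665 -0.022  0.02 ] [0.722 0.036 0.042]
cork [ 0.661 -0.157  0.02 ] [ 0.717 -0.09   0.032]
```

```bash
python3 -m inch '[0,0,0,0,0,-0.186,0.7, 0,0,0,0,0,-0.186,0.7, 0,0,0,0,0,-0.186,0.7, 0,0,0,0,0,-0.186,0.7, 0,0,0,0,0,-0.186,0.7, 0,0,0,0,0,-0.186,0.7, 0,0,0,0,0,-0.186,0.7, 0,0,0,0,0,-0.186,0.7, 4.1,-3.4,0,0,0,0,0.7, 4.1,-3.4,0,0,0,0,0.7, 4.1,-3.4,0,0,0,0,0.7, 4.1,-3.4,0,0,0,0,0.7, 4.1,-3.4,0,0,0,0,0.7, 4.1,-3.4,0,0,0,0,0.7, 4.1,-3.4,0,0,0,0,0.7, 4.1,-3.4,0,0,0,0,0.7, 4.1,-3.4,0,0,0,0,0.7, 4.1,-3.4,0,0,0,0,0.7, 4.1,-3.4,0,0,0,0,0.7, 4.1,-3.4,0,0,0,0,0.7]' 40
cat > go.py <<'E'
import sys; from h import *
o=ctrl.get_obs(); x,y,z=map(float,sys.argv[1:4]); p=o['ee_pos']; s=o['eef_rot'][2]
dx,dy=x-p[0],y-p[1]
print('t',o['time_s'],'p',p.round(4),'rot',o['eef_rot'].round(3),'F',o['force'].round(1),'w',o['grip_width'].round(4))
print('tool cm',np.round([100*(dx*np.cos(s)+dy*np.sin(s)),100*(dx*np.sin(s)-dy*np.cos(s)),100*(p[2]-z)],2))
E
python3 go.py .6875 .1195 .032
```

```text
time_s: 2.9
ee_pos: [0.5547, -0.0423, 0.1759]
eef_rot: [3.141, -0.0, 0.176]
force: [0.2, -0.6, 0.1]
grip_width: 0.0657Traceback (most recent call last):
  File "go.py", line 4, in <module>
    print('t',o['time_s'],'p',p.round(4),'rot',o['eef_rot'].round(3),'F',o['force'].round(1),'w',o['grip_width'].round(4))
                                                                                                 ^^^^^^^^^^^^^^^^^^^^^
AttributeError: 'float' object has no attribute 'round'
```

```bash
sed -i "s/o\['grip_width'\].round(4)/round(o['grip_width'],4)/" go.py
python3 -m inch '[3.98,-3.4,0,0,0,0,0.7, 3.98,-3.4,0,0,0,0,0.7, 3.98,-3.4,0,0,0,0,0.7, 3.98,-3.4,0,0,0,0,0.7, 0,0,3.4,0,0,0,0.7, 0,0,3.0,0,0,0,0.7]'
python3 - <<'E'
from h import *
snap('side','s2.png')
E
python3 go.py .6875 .1195 .032
```

```text
time_s: 3.65
ee_pos: [0.6866, 0.1186, 0.1102]
eef_rot: [-3.142, 0.001, 0.177]
force: [-0.6, 0.5, -0.8]
grip_width: 0.066
t 3.7 p [0.6849 0.118  0.1057] rot [-3.141  0.007  0.176] F [-1.3 -0.7 -4.1] w 0.0659
tool cm [ 0.29 -0.1   7.37]
```

View pics/s2.png

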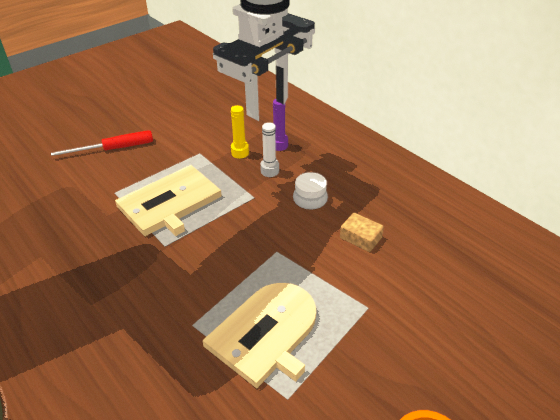

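```bash
python3 - <<'E'
from h import *
import cv2
print(proj('side',[.6866,.1186,.110]),proj('side',[.6875,.1195,.105]))
im,d=snap('side'); im2,d2=snap('top')
a=im[60:200,190:330]; b=im2[110:250,140:280]
cv2.imwrite('pics/c3.png',cv2.cvtColor(cv2.resize(np.hstack([a,b]),None,fx=2.8,fy=2.8,interpolation=cv2.INTER_CUBIC),cv2.COLOR_RGB2BGR))
E
python3 go.py .6875 .1195 .032
```

```text
(np.float64(267.12848054428093), np.float64(123.25344201382701)) (np.float64(267.25916369847135), np.float64(125.19827000853178))
t 3.8 p [0.686  0.1179 0.1107] rot [-3.141e+00  3.000e-03  1.760e-01] F [ 0.3 -0.7 -0. ] w 0.066
tool cm [ 0.18 -0.13  7.87]
```

View pics/c3.png

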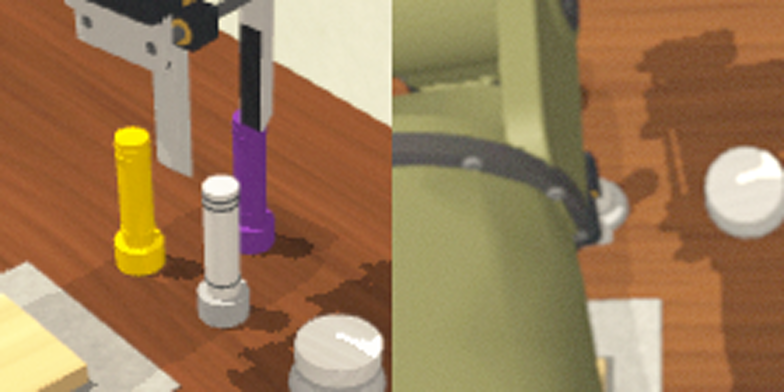

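```bash
python3 - <<'E'
from h import *
im,d=snap('side'); P=cloud('side',d)
for (u,v) in [(251,119),(255,120),(257,121),(247,100),(280,104),(282,105),(279,90),(280,80)]: print(u,v,d[v,u].round(4),P[v,u].round(4),im[v,u])
for x in(-.033,.033,-.045,.045): print(x,np.round(proj('side',[.686+x*.985,.118+x*.176,.1107])))
m=(np.hypot(P[...,0]-.687,P[...,1]-.12)<.09)&(P[...,2]>.106)&(d>0)
q=P[m]; print(len(q),q.min(0),q.max(0)); 
for lo in np.arange(.106,.16,.006):
    k=q[(q[:,2]>lo)&(q[:,2]<lo+.006)]; 
    if len(k): print(round(lo,3),len(k),k.min(0).round(3),k.max(0).round(3))
E
python3 go.py .6875 .1195 .032
```

```text
251 119 1.1767 [ 7.757e-01  2.863e-01 -5.000e-04] [143  85  50]
255 120 1.1777 [ 0.7819  0.2801 -0.0027] [141  83  48]
257 121 1.1721 [ 0.7814  0.2724 -0.0012] [139  83  46]
247 100 0.8954 [0.6413 0.1141 0.1778] [170 163 149]
280 104 1.028 [0.7548 0.1627 0.1024] [138  61 159]
282 105 1.0258 [0.7556 0.1577 0.1022] [102  48 118]
279 90 0.9474 [0.719  0.1229 0.1635] [38 40 38]
280 80 0.9283 [0.7171 0.1177 0.186 ] [42 41 42]
-0.033 [255. 131.]
0.033 [279. 115.]
-0.045 [250. 134.]
0.045 [283. 113.]
5824 [0.59726092 0.06793208 0.13773104] [0.77609738 0.15383502 0.34547797]
0.136 19 [0.649 0.101 0.138] [0.724 0.13  0.142]
0.142 42 [0.642 0.099 0.142] [0.729 0.132 0.148]
0.148 76 [0.64  0.097 0.148] [0.731 0.13  0.154]
0.154 68 [0.639 0.097 0.154] [0.733 0.128 0.16 ]
t 3.85 p [0.6868 0.1179 0.1125] rot [-3.142 -0.     0.176] F [-0.8 -0.3  1.2] w 0.0658
tool cm [ 0.1  -0.14  8.05]
```

Run:
```python
from h import *
for i in range(4):
    o=ctrl.get_obs(); im,d=snap('side'); P=cloud('side',d)
    m=(np.hypot(P[...,0]-.687,P[...,1]-.12)<.09)&(P[...,2]>.109)&(d>0)
    q=P[m]; print(o['time_s'],o['ee_pos'].round(4),o['qpos'].round(4),'tip',q[:,2].min().round(4), q[q[:,2]<.15].mean(0).round(3))
cv2.imwrite('pics/s4.png',cv2.cvtColor(cv2.resize(im[60:200,190:330],None,fx=3,fy=3),cv2.COLOR_RGB2BGR))
```

```text
3.85 [0.6868 0.1179 0.1125] [ 0.1175  0.6837  1.1064  0.      1.3513 -0.0585] tip 0.14 [0.702 0.116 0.146]
3.9 [0.6872 0.1179 0.1135] [ 0.1174  0.6827  1.1057  0.      1.3513 -0.0585] tip 0.1419 [0.706 0.117 0.146]
3.95 [0.6874 0.1179 0.1138] [ 0.1174  0.6823  1.1057  0.      1.351  -0.0585] tip 0.1407 [0.708 0.116 0.146]
4.0 [0.6873 0.1179 0.1138] [ 0.1174  0.6822  1.1059  0.      1.3509 -0.0585] tip 0.1415 [0.705 0.116 0.146]
```

View pics/s4.png

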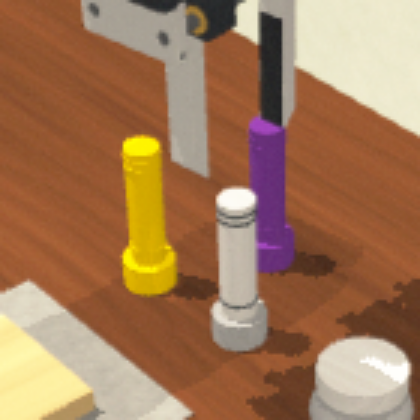

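```bash
python3 -m inch '[0,-0.2,2.5,0,0,0,0.7, 0,0,2.5,0,0,0,0.7, 0,0,1.8,0,0,0,0.7, 0,0,1.3,0,0,0,0.7, 0,0,0,0,0,0,0.7]'
python3 - <<'E'
from h import *
im,d=snap('side')
cv2.imwrite('pics/s5.png',cv2.cvtColor(cv2.resize(im[60:200,190:330],None,fx=3,fy=3),cv2.COLOR_RGB2BGR))
P=cloud('side',d)
for r in range(125,175,5): print(r,[tuple(P[r,c].round(3)) for c in (256,260,284,280)])
E
python3 go.py .6875 .1195 .032
```

```text
time_s: 4.68
ee_pos: [0.6861, 0.1199, 0.0303]
eef_rot: [-3.142, 0.001, 0.176]
force: [-1.0, -0.6, 0.5]
grip_width: 0.0658
125 [(np.float64(0.648), np.float64(0.101), np.float64(0.132)), (np.float64(0.78), np.float64(0.26), np.float64(-0.005)), (np.float64(0.726), np.float64(0.117), np.float64(0.09)), (np.float64(0.719), np.float64(0.12), np.float64(0.091))]
130 [(np.float64(0.647), np.float64(0.1), np.float64(0.122)), (np.float64(0.766), np.float64(0.243), np.float64(-0.003)), (np.float64(0.724), np.float64(0.115), np.float64(0.081)), (np.float64(0.718), np.float64(0.12), np.float64(0.081))]
135 [(np.float64(0.649), np.float64(0.104), np.float64(0.109)), (np.float64(0.754), np.float64(0.228), np.float64(-0.003)), (np.float64(0.723), np.float64(0.115), np.float64(0.07)), (np.float64(0.72), np.float64(0.122), np.float64(0.068))]
140 [(np.float64(0.648), np.float64(0.103), np.float64(0.1)), (np.float64(0.741), np.float64(0.212), np.float64(-0.001)), (np.float64(0.759), np.float64(0.156), np.float64(0.021)), (np.float64(0.753), np.float64(0.161), np.float64(0.02))]
145 [(np.float64(0.647
[... 841 characters left out ...]
), np.float64(0.128), np.float64(-0.003)), (np.float64(0.729), np.float64(0.133), np.float64(-0.002))]
165 [(np.float64(0.682), np.float64(0.152), np.float64(-0.002)), (np.float64(0.673), np.float64(0.127), np.float64(0.017)), (np.float64(0.722), np.float64(0.113), np.float64(0.001)), (np.float64(0.719), np.float64(0.121), np.float64(-0.003))]
170 [(np.float64(0.672), np.float64(0.14), np.float64(-0.002)), (np.float64(0.677), np.float64(0.132), np.float64(-0.0)), (np.float64(0.713), np.float64(0.103), np.float64(-0.002)), (np.float64(0.706), np.float64(0.107), np.float64(-0.0))]
t 4.725 p [0.6865 0.1199 0.0312] rot [-3.142 -0.     0.176] F [ 0.2 -0.9  0.4] w 0.066
tool cm [ 0.09  0.06 -0.08]
```

View pics/s5.png

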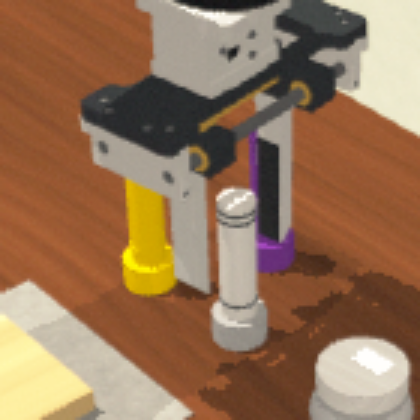

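The crops show the fingers straddling the stylus handle (finger tips at about (205,290) and (278,238), handle centre at 237). The tips look about 25 mm higher than the TCP reading, but either height gives a sound grip. Closing now.

```bash
python3 -m inch '[0,0,0,0,0,0,0, 0,0,0,0,0,0,0, 0,0,0,0,0,0,0, 0,0,0,0,0,0,0, 0,0,0,0,0,0,0]' 40
python3 go.py .6875 .1195 .032; python3 -m inch '[0,0,-2,0,0,0,0, 0,0,-2,0,0,0,0, 0,0,-1,0,0,0,0, 0,0,0,0,0,0,0]'
python3 - <<'E'
from h import *
im,d=snap('side')
cv2.imwrite('pics/s6.png',cv2.cvtColor(cv2.resize(im[40:200,190:350],None,fx=3,fy=3),cv2.COLOR_RGB2BGR))
im,d=snap('top'); np.save('top2.npy',im)
P=cloud('side',d)
E
python3 go.py .6875 .1195 .032
```

```text
time_s: 5.35
ee_pos: [0.6863, 0.1199, 0.031]
eef_rot: [-3.142, -0.0, 0.176]
force: [0.1, -1.0, 0.3]
grip_width: 0.0235
t 5.35 p [0.6863 0.1199 0.031 ] rot [-3.142 -0.     0.176] F [ 0.1 -1.   0.3] w 0.0235
tool cm [ 0.11  0.06 -0.1 ]
time_s: 5.85
ee_pos: [0.6867, 0.12, 0.0821]
eef_rot: [3.141, -0.002, 0.176]
force: [0.9, 0.2, -2.2]
grip_width: 0.0234
t 5.95 p [0.686  0.1199 0.0804] rot [-3.142e+00  1.000e-03  1.760e-01] F [ 0.  -0.4 -3.4] w 0.0235
tool cm [0.14 0.06 4.84]
```

View pics/s6.png

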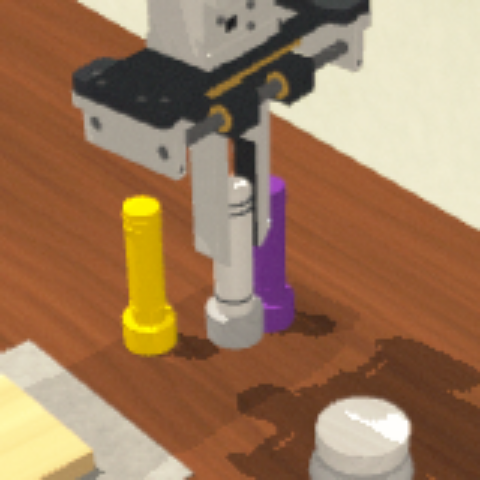

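The stylus is gripped and lifted clear (foot at (235,325) in the crop), and the look-alikes haven't moved. The tool axes line up with the template, so I'm moving to 12 mm off the free side.

```bash
cat > tf.py <<'E'
from h import *
O=np.array([.481,-.157]);th=.177
o=ctrl.get_obs();p=o['ee_pos'];c,s=np.cos(th),np.sin(th);R=np.array([[c,s],[-s,c]])
print('t',round(o['time_s'],2),'tmpl mm',(1000*(R@(p[:2]-O))).round(1),'z',p[2].round(4),'rot',o['eef_rot'].round(3),'Ft',(R@o['force'][:2]).round(1),'Fz',o['force'][2].round(1),'M',o['moment'].round(2),'w',round(o['grip_width'],4))
E
python3 -m inch '[-2,1,0,0,0,0,0, -4.5,2.3,0,0,0,0,0, -4.9,2.5,0,0,0,0,0, -4.9,2.5,0,0,0,0,0, -4.9,2.5,0,0,0,0,0, -4.9,2.5,0,0,0,0,0, -3.5,1.6,0,0,0,0,0, -1.45,0.77,0,0,0,0,0, 0,0,0,0,0,0,0, 0,0,0,0,0,0,0]'
python3 tf.py
python3 -m inch '[0,0,1.5,0,0,0,0, 0,0,1.5,0,0,0,0, 0,0,0.9,0,0,0,0, 0,0,0.3,0,0,0,0, 0,0,0,0,0,0,0]'
python3 tf.py
python3 - <<'E'
from h import *
im,d=snap('side')
cv2.imwrite('pics/s7.png',cv2.cvtColor(cv2.resize(im[150:400,150:400],None,fx=2.2,fy=2.2),cv2.COLOR_RGB2BGR))
E
```

```text
time_s: 7.2
ee_pos: [0.4089, -0.0883, 0.0808]
eef_rot: [-3.142, -0.0, 0.176]
force: [0.0, -0.4, -2.6]
grip_width: 0.0235
t 7.2 tmpl mm [-58.9  80.3] z 0.0808 rot [-3.142 -0.     0.176] Ft [-0.  -0.4] Fz -2.6 M [-0.07 -0.08 -0.01] w 0.0235
time_s: 7.82
ee_pos: [0.4083, -0.0886, 0.0389]
eef_rot: [-3.142, -0.0, 0.176]
force: [-0.5, 0.4, -3.1]
grip_width: 0.0235
t 7.83 tmpl mm [-59.6  80.1] z 0.0389 rot [-3.142 -0.     0.176] Ft [-0.4  0.5] Fz -3.1 M [-0.   -0.14 -0.  ] w 0.0235
```

View pics/s7.png

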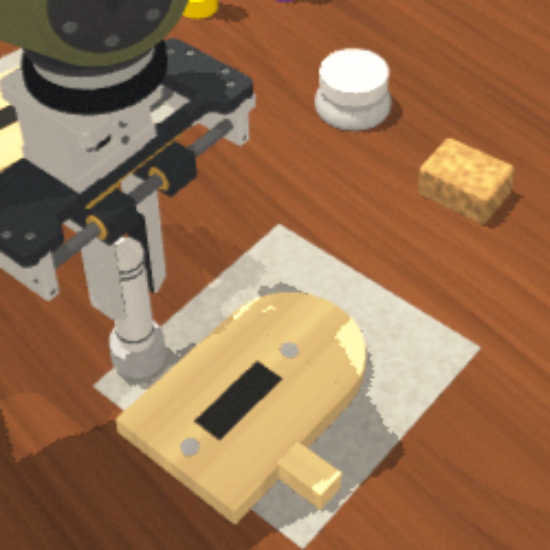

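Stylus foot sits beside the free side at about (138,355) in the crop. Lowering gently until the weight comes off.

```bash
python3 -m inch '[0,0,0.3,0,0,0,0, 0,0,0.3,0,0,0,0, 0,0,0,0,0,0,0]'; python3 tf.py
python3 -m inch '[0,0,0.1,0,0,0,0, 0,0,0,0,0,0,0]'; python3 tf.py
python3 -m inch '[0,0,0.1,0,0,0,0, 0,0,0,0,0,0,0]'; python3 tf.py
```

```text
time_s: 8.25
ee_pos: [0.4079, -0.0887, 0.0327]
eef_rot: [-3.141, 0.0, 0.176]
force: [-0.4, 0.2, -2.1]
grip_width: 0.0237
t 8.25 tmpl mm [-59.9  80.1] z 0.0327 rot [-3.141  0.     0.176] Ft [-0.4  0.3] Fz -2.1 M [-0.06 -0.07  0.03] w 0.0237
time_s: 8.5
ee_pos: [0.408, -0.0887, 0.0318]
eef_rot: [-3.142, 0.0, 0.176]
force: [0.6, -0.2, -2.5]
grip_width: 0.0236
t 8.5 tmpl mm [-59.8  80. ] z 0.0318 rot [-3.142  0.     0.176] Ft [ 0.6 -0.3] Fz -2.5 M [-0.02 -0.06 -0.01] w 0.0236
time_s: 8.75
ee_pos: [0.4081, -0.0888, 0.0309]
eef_rot: [3.141, -0.0, 0.176]
force: [-0.9, -0.9, -0.8]
grip_width: 0.0236
t 8.75 tmpl mm [-59.7  80. ] z 0.0309 rot [ 3.141 -0.     0.176] Ft [-1.  -0.7] Fz -0.8 M [-0.04 -0.06 -0.04] w 0.0236
```

Touching at z≈0.031. I'll press down slightly more, then approach the side.

```bash
python3 -m inch '[0,0,0.05,0,0,0,0, 0,0.5,0,0,0,0,0, 0,0.4,0,0,0,0,0, 0,0,0,0,0,0,0]'; python3 tf.py
python3 -m inch '[0,0.2,0,0,0,0,0, 0,0.1,0,0,0,0,0, 0,0,0,0,0,0,0]'; python3 tf.py
python3 -m inch '[0,0.2,0,0,0,0,0, 0,0,0,0,0,0,0]'; python3 tf.py
```

```text
time_s: 9.25
ee_pos: [0.4101, -0.0976, 0.0309]
eef_rot: [3.141, -0.001, 0.176]
force: [-1.8, 2.4, 6.4]
grip_width: 0.023
t 9.25 tmpl mm [-59.3  70.9] z 0.0309 rot [ 3.141e+00 -1.000e-03  1.760e-01] Ft [-1.3  2.7] Fz 6.4 M [0.45 0.04 0.03] w 0.023
time_s: 9.62
ee_pos: [0.4106, -0.1002, 0.0309]
eef_rot: [-3.141, -0.001, 0.176]
force: [-1.2, 5.1, 7.7]
grip_width: 0.0232
t 9.62 tmpl mm [-59.3  68.3] z 0.0309 rot [-3.141e+00 -1.000e-03  1.760e-01] Ft [-0.3  5.2] Fz 7.7 M [ 1.1   0.13 -0.05] w 0.0232
time_s: 9.88
ee_pos: [0.4109, -0.1018, 0.0309]
eef_rot: [-3.14, -0.001, 0.176]
force: [-0.3, 7.7, 9.4]
grip_width: 0.0235
t 9.88 tmpl mm [-59.3  66.6] z 0.0309 rot [-3.14e+00 -1.00e-03  1.76e-01] Ft [1.  7.7] Fz 9.4 M [ 1.82  0.21 -0.02] w 0.0235
```

Contact force builds from about 69 mm, as expected. Sliding along the side to the start of the nose.

```bash
python3 -m inch '[0.75,0,0,0,0,0,0, 0.75,0,0,0,0,0,0, 0.75,0,0,0,0,0,0, 0.75,0,0,0,0,0,0]'; python3 tf.py; python3 -m inch '[0.75,0,0,0,0,0,0, 0.75,0,0,0,0,0,0, 0.75,0,0,0,0,0,0, 0.75,0,0,0,0,0,0, 0,0,0,0,0,0,0]'; python3 tf.py
python3 - <<'E'
from h import *
im,d=snap('side')
cv2.imwrite('pics/s8.png',cv2.cvtColor(cv2.resize(im[150:400,150:400],None,fx=2.2,fy=2.2),cv2.COLOR_RGB2BGR))
E
```

```text
time_s: 10.38
ee_pos: [0.4392, -0.097, 0.0309]
eef_rot: [-3.141, 0.003, 0.176]
force: [-12.9, 2.4, 18.2]
grip_width: 0.0233
t 10.38 tmpl mm [-30.6  66.5] z 0.0309 rot [-3.141e+00  3.000e-03  1.760e-01] Ft [-12.3   4.7] Fz 18.2 M [ 0.48  2.83 -0.  ] w 0.0233
time_s: 11.0
ee_pos: [0.4696, -0.0916, 0.0309]
eef_rot: [-3.141, 0.0, 0.176]
force: [-4.7, 3.8, 10.7]
grip_width: 0.0236
t 11.0 tmpl mm [ 0.3 66.4] z 0.0309 rot [-3.141  0.     0.176] Ft [-3.9  4.6] Fz 10.7 M [ 0.81  0.95 -0.02] w 0.0236
```

View pics/s8.png

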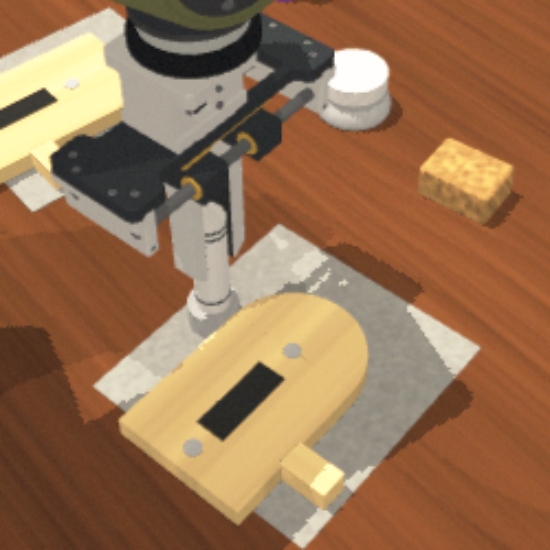

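Crop: foot at about (213,312), touching the edge right beside the nose centre. Easing the down-force by 0.5 mm and starting round the nose.

```bash
python3 -m inch '[0,0,-0.05,0,0,0,0, 0.57,0.05,0,0,0,0,0, 0.57,0.05,0,0,0,0,0, 0.56,0.15,0,0,0,0,0, 0.56,0.15,0,0,0,0,0, 0.52,0.24,0,0,0,0,0, 0.52,0.25,0,0,0,0,0, 0,0,0,0,0,0,0]'; python3 tf.py
```

```text
time_s: 12.05
ee_pos: [0.5039, -0.0945, 0.031]
eef_rot: [-3.141, -0.0, 0.176]
force: [-1.3, 5.6, 3.8]
grip_width: 0.0232
t 12.05 tmpl mm [33.5 57.5] z 0.031 rot [-3.141 -0.     0.176] Ft [-0.3  5.7] Fz 3.8 M [ 1.26  0.11 -0.04] w 0.0232
```

```bash
python3 -m inch '[0.47,0.33,0,0,0,0,0, 0.47,0.33,0,0,0,0,0, 0.4,0.4,0,0,0,0,0, 0.41,0.41,0,0,0,0,0, 0.33,0.47,0,0,0,0,0, 0.33,0.47,0,0,0,0,0, 0,0,0,0,0,0,0]'; python3 tf.py
python3 -m inch '[0.24,0.52,0,0,0,0,0, 0.24,0.52,0,0,0,0,0, 0.15,0.56,0,0,0,0,0, 0.15,0.56,0,0,0,0,0, 0.05,0.57,0,0,0,0,0, 0.05,0.57,0,0,0,0,0, 0,0,0,0,0,0,0]'; python3 tf.py
```

```text
time_s: 12.92
ee_pos: [0.5324, -0.1142, 0.031]
eef_rot: [-3.141, -0.002, 0.176]
force: [2.7, 3.8, -0.2]
grip_width: 0.0237
t 12.93 tmpl mm [58.2 33.1] z 0.031 rot [-3.141e+00 -2.000e-03  1.760e-01] Ft [3.3 3.2] Fz -0.2 M [ 1.03 -0.76  0.  ] w 0.0237
time_s: 13.8
ee_pos: [0.547, -0.1455, 0.031]
eef_rot: [3.141, -0.002, 0.176]
force: [4.5, 2.9, -1.2]
grip_width: 0.0231
t 13.8 tmpl mm [67.  -0.3] z 0.031 rot [ 3.141e+00 -2.000e-03  1.760e-01] Ft [5.  2.1] Fz -1.2 M [ 0.49 -1.17 -0.01] w 0.0231
```

```bash
python3 -m inch '[-0.05,0.57,0.03,0,0,0,0, -0.05,0.57,0,0,0,0,0, -0.15,0.56,0,0,0,0,0, -0.15,0.56,0,0,0,0,0, -0.24,0.52,0,0,0,0,0, -0.24,0.52,0,0,0,0,0, 0,0,0,0,0,0,0]'; python3 tf.py
python3 -m inch '[-0.33,0.45,0,0,0,0,0, -0.33,0.45,0,0,0,0,0, -0.4,0.39,0,0,0,0,0, -0.41,0.39,0,0,0,0,0, -0.47,0.32,0,0,0,0,0, -0.48,0.32,0,0,0,0,0, 0,0,0,0,0,0,0]'; python3 tf.py
```

```text
time_s: 14.68
ee_pos: [0.544, -0.18, 0.031]
eef_rot: [3.14, -0.002, 0.176]
force: [4.9, -0.9, 0.9]
grip_width: 0.0235
t 14.68 tmpl mm [ 58.  -33.7] z 0.031 rot [ 3.14e+00 -2.00e-03  1.76e-01] Ft [ 4.6 -1.8] Fz 0.9 M [-0.29 -1.27 -0.02] w 0.0235
time_s: 15.55
ee_pos: [0.5239, -0.2071, 0.0309]
eef_rot: [3.14, -0.001, 0.176]
force: [3.3, -3.3, 1.6]
grip_width: 0.0234
t 15.55 tmpl mm [ 33.4 -56.9] z 0.0309 rot [ 3.14e+00 -1.00e-03  1.76e-01] Ft [ 2.7 -3.8] Fz 1.6 M [-0.79 -0.96 -0.03] w 0.0234
```

```bash
python3 -m inch '[-0.52,0.23,0,0,0,0,0, -0.52,0.23,0,0,0,0,0, -0.56,0.15,0,0,0,0,0, -0.56,0.14,0,0,0,0,0, -0.58,0.05,0,0,0,0,0, -0.58,0.05,0,0,0,0,0, 0,0,0,0,0,0,0]'; python3 tf.py
python3 -m inch '[-0.6,0,0,0,0,0,0, -0.6,0,0,0,0,0,0, -0.6,0,0,0,0,0,0, -0.6,0,0,0,0,0,0, 0,0,0,0,0,0,0]'; python3 tf.py
```

```text
time_s: 16.42
ee_pos: [0.4923, -0.2213, 0.0309]
eef_rot: [3.14, -0.0, 0.176]
force: [0.4, -4.5, 3.2]
grip_width: 0.0234
t 16.43 tmpl mm [ -0.2 -65.3] z 0.0309 rot [ 3.14  -0.     0.176] Ft [-0.4 -4.5] Fz 3.2 M [-1.24 -0.39 -0.04] w 0.0234
time_s: 17.05
ee_pos: [0.4687, -0.2253, 0.0309]
eef_rot: [3.141, -0.0, 0.176]
force: [0.8, -4.2, 4.6]
grip_width: 0.0234
t 17.05 tmpl mm [-24.1 -65.1] z 0.0309 rot [ 3.141 -0.     0.176] Ft [ 0.  -4.2] Fz 4.6 M [-1.09 -0.39 -0.07] w 0.0234
```

```bash
python3 -m inch '[-0.3,0,0,0,0,0,0, -0.3,0,0,0,0,0,0, 0,0,0,0,0,0,0]'; python3 tf.py
python3 -m inch '[-0.15,0,0,0,0,0,0, 0,0,0,0,0,0,0]'; python3 tf.py
python3 - <<'E'
from fit import *
im,d=snap('side')
print(tmpl('side',im,d)[0])
cv2.imwrite('pics/s9.png',cv2.cvtColor(cv2.resize(im[200:420,180:400],None,fx=2.4,fy=2.4),cv2.COLOR_RGB2BGR))
E
```

```text
time_s: 17.42
ee_pos: [0.4632, -0.2262, 0.0309]
eef_rot: [3.141, -0.001, 0.176]
force: [3.3, -4.2, 3.8]
grip_width: 0.0235
t 17.43 tmpl mm [-29.7 -65. ] z 0.0309 rot [ 3.141e+00 -1.000e-03  1.760e-01] Ft [ 2.5 -4.7] Fz 3.8 M [-0.89 -0.9  -0.06] w 0.0235
time_s: 17.68
ee_pos: [0.4619, -0.2265, 0.0309]
eef_rot: [3.141, -0.001, 0.176]
force: [3.6, -2.9, 3.6]
grip_width: 0.0237
t 17.68 tmpl mm [-31.1 -65. ] z 0.0309 rot [ 3.141e+00 -1.000e-03  1.760e-01] Ft [ 3.  -3.4] Fz 3.6 M [-0.82 -1.16 -0.08] w 0.0237
[ 0.47945951 -0.15962297  0.15980769]
```

View pics/s9.png

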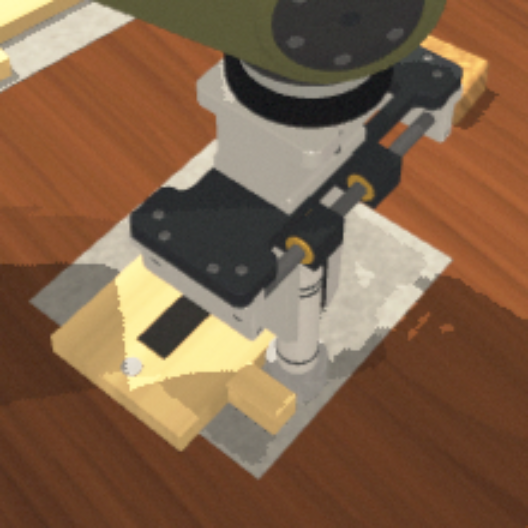

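Crop: foot at (297,372) in the corner between the stop block and the side. Unloading, releasing and lifting.

```bash
python3 -m inch '[0.05,0.2,-0.03,0,0,0,0, 0,0,0,0,0,0,0, 0,0,0,0,0,0,0.35, 0,0,0,0,0,0,0.45, 0,0,0,0,0,0,0.45, 0,0,0,0,0,0,0.45]' 
python3 tf.py
python3 -m inch '[0,0,-1,0,0,0,0.45, 0,0,-2,0,0,0,0.45, 0,0,-4,0,0,0,0.45, 0,0,-5,0,0,0,0.45, 0,0,-4,0,0,0,0.45, 0,-5,0,0,0,0,0.45, 0,-5,0,0,0,0,0.45, 0,-5,0,0,0,0,0.45, 0,0,0,0,0,0,0.45, 0,0,0,0,0,0,0.45]'
python3 tf.py
python3 - <<'E'
from fit import *
for c in('side','top'):
    im,d=snap(c,c+'_end.png'); x=tmpl(c,im,d)[0]; P=cloud(c,d); print(c,x)
    R=np.array([[np.cos(x[2]),-np.sin(x[2])],[np.sin(x[2]),np.cos(x[2])]]); print('finish',x[:2]+R@[-.032,-.068])
    for n,a,b in(('top',.095,.112),('handle',.03,.09)):
        q=P[(np.hypot(P[...,0]-.461,P[...,1]+.229)<.04)&(P[...,2]>a)&(P[...,2]<b)]
        if len(q): print(n,len(q),((q.max(0)+q.min(0))/2).round(4),np.ptp(q,0).round(3))
    print([(r['score'],ray_z(c,*r['centre'],.055).round(4)) for r in ctrl.place_of(c,'stylus_mid')])
E
```

```text
time_s: 18.48
ee_pos: [0.4618, -0.2281, 0.0307]
eef_rot: [-3.141, 0.0, 0.176]
force: [-0.3, 0.3, 0.8]
grip_width: 0.0422
t 18.48 tmpl mm [-31.4 -66.6] z 0.0307 rot [-3.141  0.     0.176] Ft [-0.3  0.4] Fz 0.8 M [-0.01 -0.12  0.01] w 0.0422
time_s: 19.73
ee_pos: [0.4359, -0.0808, 0.1914]
eef_rot: [3.141, -0.001, 0.176]
force: [-0.2, -0.8, 0.2]
grip_width: 0.0424
t 19.73 tmpl mm [-31.   82.9] z 0.1914 rot [ 3.141e+00 -1.000e-03  1.760e-01] Ft [-0.3 -0.7] Fz 0.2 M [-0.04 -0.11  0.02] w 0.0424
side [ 0.47941394 -0.15832832  0.19009407]
finish [ 0.46083906 -0.23114984]
top 306 [ 0.4616 -0.2296  0.1013] [0.025 0.024 0.012]
handle 486 [ 0.4587 -0.2321  0.06  ] [0.02 0.02 0.06]
[(0.95, array([ 0.4651, -0.2237,  0.055 ])), (0.81, array([0.7511, 0.1591, 0.055 ])), (0.57, array([0.6825, 0.2035, 0.055 ]))]
top [ 0.47427955 -0.1604137  -0.65994008]
finish [ 0.4073099  -0.19451745]
top 168 [ 0.4616 -0.2263  0.1023] [0.024 0.024 0.014]
handle 93 [ 0.4619 -0.2201  0.0601] [0.023 0.012 0.059]
[(0.77, array([0.7547, 0.1769, 0.055 ])), (0.69, array([ 0.4642, -0.224 ,  0.055 ])), (0.58, array([0.6829, 0.207 , 0.055 ]))]
```

View pics/side_end.png

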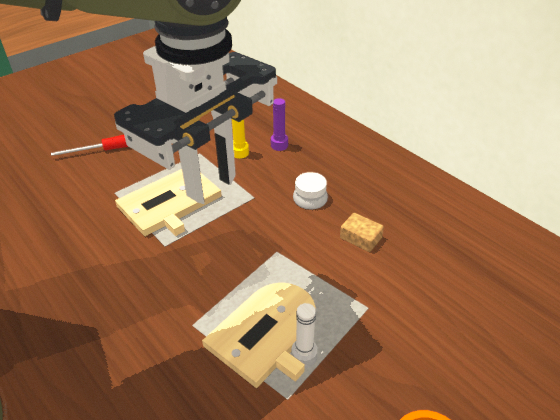

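The stylus stands upright in the corner by the stop, foot at about (305,350). The tin, cork, screwdriver and look-alikes are where they were, and the robot is clear. Handing in.

```bash
python3 -c "
from station import ctrl
print(ctrl.hand_in())"
```

```text
the job is handed in; nothing more can be done
None
```

I gripped the metal stylus and set it on the bench against the side without the stop, about 60 mm behind the nose centre. From there I traced that side, the nose and the other side to the stop block. I then released it, moved the arm clear and handed the job in at about 20 s of the 58 s. No verdict was reported.

**Last checks:**
- **Contact:** the edge force read about 4–5 N each time I stopped round the nose and along the sides. Down-force on the bench was near zero from 30° to 0° round the nose, so I lowered the stylus 0.3 mm there.
- **Finish:** the side camera puts the stylus's top about 2 mm from the finish point. It stood upright and released, and in the last side picture the tin, cork, screwdriver and look-alikes had not visibly moved. Only the edge of the tape roll was in that picture, but the arm never went near it.

**What disagreed:**
- **Camera offset:** the two cameras differed by about 4 mm in y, so I used their mean plus the contact force.
- **Fingertip height:** the fingertips looked about 25 mm higher in the pictures than the TCP reading. This was not resolved; the grip and tracing height worked anyway.
- **Last top-view check:** the final template fit from the top camera failed (its angle was nonsense), so I did not use it for the finish check. Its stylus position agreed with the side camera to about 3 mm.
- **Drag peak:** sliding along the first side, the drag briefly reached about 12 N sideways and 18 N down. I eased off 0.5 mm after that.

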